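# Hook up the tile press guard and load the die

## Task

Get the tile press ready for fitting its die: lift the drop guard and hook the notch of its slotted stay bar (the one with the knob) on the stud, so that the guard stays up by itself; do not let the guard fall. Take the drilled plate with the square shank, lower it squarely and gently over the two guide rods of the lower die until it lies flat, and push the shuttle fully home under the ram. Leave the things around the work alone.

Things in the scene. Friction and masses are not known exactly. Their poses are not given: they have to be found in the camera images.
- press: grey bench tile press, fixed, 420 mm high, feed bed 190 mm wide in front. Origin on the bench under the guard's middle; x into the press (front is -x), y along its width, z up. The guard runs in two channels (y = -136, +136 mm, 275 mm high), joined in front, 197 mm up, by a tie bar with its face at x = -18 mm. Crosshead 250 to 300 mm up, front face at x = +80; ram axis at x = +110
- stud (a point): on the axis of a fixed steel stud, 8 mm diameter, that stands 20 mm forward from the middle of the tie bar, 197 mm above the bench; the point lies in the plane of the stay bar. The stud always runs in the bar's slot
- knob (a point): centre of the black upright knob (28 mm diameter, 32 mm high) on top of the stay bar, 190 mm from the pivot along the bar, 27 mm in front of the guard, about 237 mm above the bench at the start. Bar and knob are one piece: the knob tilts with the bar. The flat bar, 31 mm wide, begins 22 mm below the knob's centre
- pivot (a point): pivot of the stay bar, a pin along press x on the guard's bottom rail, 47 mm above the bench when the guard is down; it rises with the guard. The stud is straight above it
- notch (a point): where the stud's axis lies in the bar when hooked. Bar frame: origin at the pivot, y along press y, z up the bar; there this point is at y -16.5, z 69 mm. Centre slot 11 mm wide, z 45 to 158. At its foot a gap, z 45 to 62, leads to -y under a 5 mm wide lip into the notch: 12 mm wide (y -22.5 to -10.5), open below, closed on top at z 73. The stud must end at the top of the notch
- guard (a joint): height of the guard (m): 0 down, 0.100 at its upper stop. Clear panel in a dark frame, 250 mm wide, 130 mm high, lower edge 36 mm above the bench when down, when it bars the way of the lower die. With its bar it weighs about 0.7 kg and falls when let go. The stud passes the gap with the guard at 0.092 to 0.098; hooked, it rests at about 0.079
- stay (a joint): angle of the slotted stay bar (flat steel, 6 mm thick) about the pivot (rad): 0 upright, growing as the knob swings to press +y. At about 0.3, with the guard near its top, the stud is under the notch; hooked, it rests at about 0.2 to 0.25
- shuttle (a joint): how far the shuttle is out (m): 0 home against its stop under the ram, up to 0.270 out towards the front (press -x). It slides with about 3 N of friction and stays where it is left
- die_top (a point): middle of the top face of the lower die (steel block 90 mm along press x, 140 mm along press y) on the shuttle, 50 mm above the bench; its axes are the press's. Two steel guide rods of 12 mm diameter stand on it at y = -55 and +55 mm, 56 mm tall (tops 106 mm above the bench), the last 6 mm tapered
- handle (a point): middle of the shuttle's dark bar handle, 16 mm diameter, 110 mm long along press y, 72 mm above the bench on two posts at y = -42 and +42 mm; 240 mm in front of the die's middle. With the shuttle home it is 130 mm in front of the guard (103 mm in front of the stay bar)
- top_plate: the drilled top plate: aluminium, 90 x 140 x 12 mm (x, y, z), with two through holes of 14.5 mm at y = -55 and +55 mm and a steel shank 26 x 26 mm square in the middle, from z = 12 to 50 mm. About 0.45 kg. Origin at the centre of its underside, z up. It may go on either way round (half a turn)
- mug_a: white mug, 82 mm wide, 90 mm high; leave alone
- blank_plate: plain aluminium plate 100 x 130 x 12 mm without holes or shank; leave alone
- glaze_jar: low lidded jar, 68 mm wide, 45 mm high; leave alone
- spanner: steel spanner lying on the bench; leave alone

How it is judged:
By the outcome, as a careful person would: the job done as asked, in the order asked, and still so for the second after the job is handed in, with the robot touching nothing.
It also fails if it takes over 72 s, if anything falls off the work surface, if the arm or the gripper's body presses on something with over 40 N, if the wrist force passes 120 N, or if a joint passes its speed limit or range.

## Robot

A 7-joint arm with a two-finger parallel gripper is mounted at the origin on the work surface. World frame = base frame: x ahead of the robot, y to its left, z up, the work surface at z = 0. Lengths are in m, angles in rad, forces in N, time in s.
With the tool pointing down it reaches from about 0.4 to 0.85 m from the base axis. Payload 10.4 kg.
Tool frame: the origin (TCP) lies on the centre line of the jaws, within the pads' length; the fingertips stand r.finger_overhang ahead of it and the grasp point (between the pads) lies 5 mm behind it (r.finger_overhang is the distance from the TCP to the fingertips, in m); z points along the fingers, y is the line along which they close (so a half turn about z gives the same grasp; the last joint's range is limited). The gripper opens to 87 mm and grips with 3 to 60 N. Pads are 19 mm wide; open, the fingers measure 117 mm over their backs; the gripper's body (75 mm by 190 mm) begins 51 mm behind the grasp point.
Start: joints at [-1.328, 0.332, -0.065, 1.46, 0.022, 1.35, -0.088], TCP at [0.164, 0.603, 0.237] pointing down, gripper open.
Joint ranges: [-2.6, 2.6], [-0.5, 2.12], [-1.47, 1.34], [0.16, 2.42], [-1.27, 4.41], [0.06, 2.06], [-2.6, 2.6]. Speed limits (rad/s): [2.22, 2.22, 2.79, 2.79, 3.14, 3.14, 3.14].

## Interface

Orientations are given as a unit quaternion [x, y, z, w].
In Python, from bench import read_state, viewer, r gives the robot as it stands.
- The arm moves only by the tool carry_out, never from a script. Its argument "moves" is a list of rows, each a list of 6 numbers: the shift along the tool's x, y, z in units of 40 mm (1.0 is 40 mm), then the turn, a rotation vector about the tool's x, y, z in units of 8 degrees (1.0 is 8 degrees). A call has 1 to 20 rows; each row shifts and turns the commanded pose from where the row before left it, along the tool's axes as they then stand; what a row does not reach is not made up. A row lasts 1/8 s, in which the tool goes at most 62.5 mm and 10.7 degrees, less where a joint would pass 70% of its speed; a pose out of reach is approached as far as the arm can. A call is refused whole if a number of a shift passes 1 or a number of a turn 1, either way. A call with a gripper value outside its range is refused whole. "fingers" is the finger opening in mm, from 0 to 87, set as the call begins (left out, the last holds). The fingers move at their own pace and stop on an object; "force" is the grip in N (left out, the last holds). Time passes only in rows, so rows that do not move let the fingers close. It gives the time, the measured TCP pose, the force, the opening and the grip force at its end, in the units of the state.
- read_state(): the state, without advancing time (a new reading comes with each control period).
- viewer.camera(name): name is "scene" or "top" or "wrist"; returns a dict with "pixels" (420x560x3 uint8, red, green, blue), "range_z" (420x560 float32, m along the optical axis (not along the pixel's ray), 0 where there is no reading), "fx", "fy", "cx", "cy" (pixels), "k1" (the pictures are not rectified: a ray, as slopes to the right and down, at radius r is drawn at 1 + k1 r^2 times it, then the intrinsics apply), "xyz" and "orientation" of the camera in the world. Camera axes: x right, y down, z forward; pixel columns grow to the right and rows downward; lengths in m; the calibration is good to about 2 mm. A picture is of the moment at which its call begins.
- r.close_job(): hands the job in; it is judged then, once.
The state is a dict: "time": time; "joint_positions": joint angles; "joint_vel": joint speeds; "joint_torque": joint torques, N m; "ee_pos": TCP position; "eef_rot": TCP orientation; "ft_force": force on the tool from outside, world axes, zero at the start; "torque": the same for the moment, N m; "width": finger opening in m; "grip_force": force on a finger pad.
Only numpy, scipy, OpenCV 4.12 (cv2) and the standard library are available. Lean on these libraries where they do the work, as an engineer would, in place of code of your own. Each camera call takes 0.05 s, during which the arm holds its last target. There are 200 camera calls.

## Working session

There is one attempt and no reset: what is moved stays moved. The work goes in short steps, Python scripts to look and compute and a tool call to move; the robot and the scene stay as the last step left them, time stands still between calls to the robot, and variables do not carry over. Pictures are saved under pics/ and viewed, at most 10 in all, crops included, and the job is handed in when it is done.

Besides the shell and the picture viewer there is one more tool, called after "Request:" in YAML: its name, and indented under it one key for each argument. carry_out: Moves the arm, as the interface text tells. Its arguments: {"type":"object","properties":{"moves":{"type":"array","items":{"type":"array","items":{"type":"number"}}},"fingers":{"type":"number"},"force":{"type":"number"}},"required":["moves"]}

```bash
ls; mkdir -p pics
cat > h.py <<'E'
import numpy as np, cv2
from scipy.spatial.transform import Rotation as R
from bench import read_state, viewer, r
def shot(name):
    c=viewer.camera(name); np.savez('%s.npz'%name,**{k:np.array(v) for k,v in c.items()}); return c
def load(name): return dict(np.load('%s.npz'%name))
def cloud(c):
    h,w=c['range_z'].shape; K=np.array([[c['fx'],0,c['cx']],[0,c['fy'],c['cy']],[0,0,1]],float)
    u,v=np.meshgrid(np.arange(w),np.arange(h))
    p=cv2.undistortPoints(np.stack([u,v],-1).reshape(-1,1,2).astype(float),K,np.array([float(c['k1']),0,0,0])).reshape(h,w,2)
    z=c['range_z'][...,None]; P=np.concatenate([p*z,z],-1)
    return P@R.from_quat(c['orientation']).as_matrix().T+c['xyz']
def save(c,f,crop=None):
    im=c['pixels'][...,::-1]
    if crop: a,b,d,e=crop; im=im[b:e,a:d]; s=min(800/im.shape[1],600/im.shape[0]); im=cv2.resize(im,None,fx=s,fy=s)
    cv2.imwrite('pics/'+f,im)
E
python3 - <<'E'
from h import *
a=shot('scene');b=shot('top')
save(a,'s0.png');save(b,'t0.png')
print(a['xyz'],a['orientation'],b['xyz'],b['orientation'],r.finger_overhang,read_state())
E
```

```text
pics
[ 0.67138279 -0.63539498  1.20792437] [ 0.96112782  0.11698058 -0.03324008 -0.24787892] [ 0.38277896 -0.07548662  1.5081394 ] [-0.69903485  0.71353282 -0.02886211  0.03725805] 0.014 {'time': 0.1, 'joint_positions': array([-1.32758409,  0.33281867, -0.06467655,  1.46085496,  0.02163104,
        1.34987556, -0.08848153]), 'joint_vel': array([ 0.0004232 , -0.00090872,  0.00095106, -0.001961  , -0.00029336,
       -0.00104018,  0.00196122]), 'joint_torque': array([ 1.06430787e-03, -6.24546576e+01,  2.42284167e-02, -3.90709233e+01,
       -6.15082355e-02,  3.65890854e-02,  3.58947159e-05]), 'ee_pos': array([0.1641246 , 0.6027347 , 0.23582832]), 'eef_rot': array([ 1.32504116e-01,  9.91182255e-01, -6.29186999e-04, -3.69520505e-05]), 'ft_force': array([-1.45408275, -0.33686223, -0.22200746]), 'torque': array([0.00867917, 0.00194353, 0.02267743]), 'grip_force': 0.0, 'width': 0.08695988034648894}
```

View pics/s0.png

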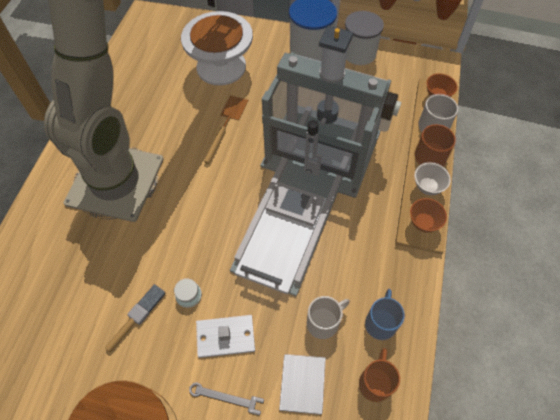

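View pics/t0.png

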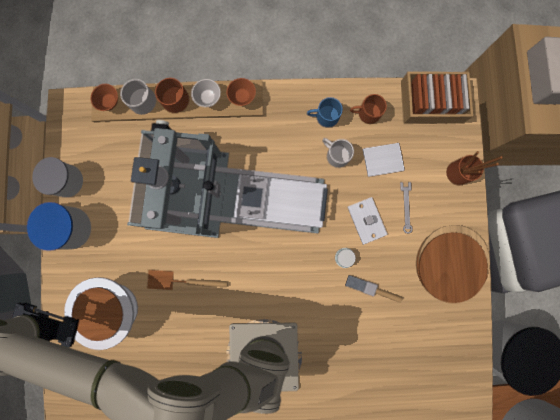

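Scene: the press is centred at about (320,130), with the knob at (313,128). The shuttle with its die is at (298,200), the drilled plate at (225,336), the blank at (303,384) and the jar at (187,293). Top view: knob at (208,185), plate at (368,220), and the press front faces image right.

Run:
```python
from h import *
a=load('scene');b=load('top');A=cloud(a);B=cloud(b)
np.set_printoptions(precision=4,suppress=True)
for n,P,pts in (('top',B,[(208,185),(223,135),(214,235),(176,140),(152,224),(250,197),(249,180),(244,213),(322,200),(368,220),(362,206),(375,232),(345,258),(340,152),(405,210)]),('scene',A,[(313,128),(298,200),(262,283),(225,336),(225,325),(284,65),(380,85)])):
    for u,v in pts: print(n,u,v,P[v,u])
# plate top: z about 12mm in region around plate
Q=np.concatenate([A[300:370,185:265].reshape(-1,3)])
m=(Q[:,2]>.008)&(Q[:,2]<.018); q=Q[m]
print('plateA',cv2.minAreaRect((q[:,:2]*1000).astype(np.float32)),q[:,2].mean())
s=Q[(Q[:,2]>.04)&(Q[:,2]<.058)]; print('shankA',s.mean(0),len(s),cv2.minAreaRect((s[:,:2]*1000).astype(np.float32)))
Q=B[195:245,345:392].reshape(-1,3);m=(Q[:,2]>.008)&(Q[:,2]<.018); q=Q[m]
print('plateB',cv2.minAreaRect((q[:,:2]*1000).astype(np.float32)),q[:,2].mean())
s=Q[(Q[:,2]>.04)&(Q[:,2]<.058)]; print('shankB',s.mean(0),len(s))
# crosshead top / channels
W=B[100:250,120:330]
for lo,hi in ((.29,.31),(.265,.285),(.08,.112),(.064,.086),(.044,.056),(.235,.262),(.19,.206)):
    m=(W[...,2]>lo)&(W[...,2]<hi);q=W[m]
    print(lo,hi,len(q),cv2.minAreaRect((q[:,:2]*1000).astype(np.float32)))
im=cv2.resize(b['pixels'][110:250,130:340,::-1],None,fx=3.8,fy=3.8,interpolation=cv2.INTER_CUBIC);cv2.imwrite('pics/t1.png',im)
```

```text
top 208 185 [0.5569 0.1403 0.2549]
top 223 135 [0.7695 0.1306 0.    ]
top 214 235 [0.4172 0.1615 0.0176]
top 176 140 [0.6926 0.2349 0.2576]
top 152 224 [0.4442 0.2914 0.3011]
top 250 197 [0.5414 0.0339 0.0509]
top 249 180 [0.5995 0.0367 0.0478]
top 244 213 [0.4881 0.0548 0.0504]
top 322 200 [ 0.5243 -0.2053  0.07  ]
top 368 220 [ 0.4559 -0.3594  0.0495]
top 362 206 [ 0.5074 -0.3501 -0.0007]
top 375 232 [ 0.4161 -0.3901  0.0086]
top 345 258 [ 0.3314 -0.2783  0.049 ]
top 340 152 [ 0.6973 -0.279   0.0079]
top 405 210 [ 0.4902 -0.5007 -0.0006]
scene 313 128 [0.5616 0.1319 0.2492]
scene 298 200 [0.551  0.0345 0.0507]
scene 262 283 [ 0.5142 -0.2158  0.0294]
scene 225 336 [ 0.465  -0.3746  0.0472]
scene 225 325 [ 0.4514 -0.341   0.0159]
scene 284 65 [ 0.6714 -0.6354  1.2079]
scene 380 85 [0.703  0.271  0.2961]
plateA ((436.3426208496094, -344.9768371582031), (166.0657501220703, 144.46890258789062), 21.017486572265625) 0.012156444545582566
shankA [ 0.4551 -0.3645  0.0494] 128 ((410.9212951660156, -335.6716613769531), (33.526790618896484, 143.15032958984375), 58.04401397705078)
plateB ((470.9
[... 257 characters left out ...]
78125)
0.265 0.285 505 ((567.5790405273438, 204.07086181640625), (107.13078308105469, 288.94677734375), 80.80551147460938)
0.08 0.112 548 ((644.0476684570312, 118.31852722167969), (699.325439453125, 453.6194763183594), 88.2537841796875)
0.064 0.086 671 ((647.57958984375, 118.51365661621094), (703.1378784179688, 458.7815856933594), 88.26988220214844)
0.044 0.056 1238 ((650.4756469726562, 119.719482421875), (708.7192993164062, 464.3243103027344), 87.92051696777344)
0.235 0.262 469 ((584.212646484375, 244.90823364257812), (238.12200927734375, 310.9432373046875), 82.33557891845703)
0.19 0.206 252 ((594.4976806640625, 243.40975952148438), (232.6481170654297, 331.8589172363281), 82.08853912353516)
```

View pics/t1.png

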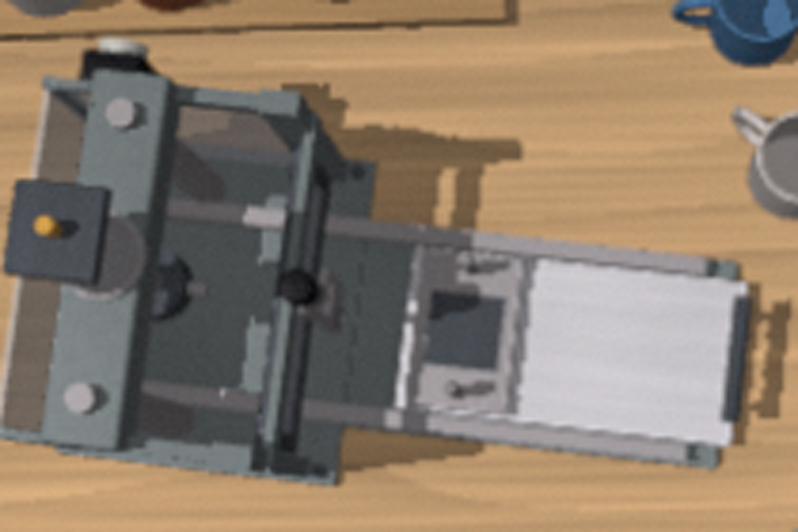

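The press origin is about (0.562, 0.167), with its x axis at a yaw of about 82.3°. The knob agrees at about (0.558, 0.140), and the shuttle is about 0.244 out. First I raise and turn the tool so the jaws close along press y.

Request:
carry_out:
  moves:
    - [0,0,-0.4,0,0,0.94]
    - [0,0,-0.4,0,0,0.94]
    - [0,0,-0.4,0,0,0.94]
    - [0,0,-0.4,0,0,0.94]
    - [0,0,-0.4,0,0,0.94]
    - [0,0,-0.4,0,0,0.94]
    - [0,0,-0.4,0,0,0.94]
    - [0,0,-0.4,0,0,0.94]
    - [0,0,-0.4,0,0,0.94]
    - [0,0,-0.4,0,0,0.94]
    - [0,0,-0.4,0,0,0.94]

```text
time: 1.48
ee_pos: [0.1641, 0.6029, 0.4126]
eef_rot: [0.756, 0.655, -0.0, 0.0]
ft_force: [0.3, -0.3, 0.3]
width: 0.087
grip_force: 0.0
```

Request:
carry_out:
  moves:
    - [-0.9,0.87,0,0,0,0]
    - [-0.9,0.87,0,0,0,0]
    - [-0.9,0.87,0,0,0,0]
    - [-0.9,0.87,0,0,0,0]
    - [-0.9,0.87,0,0,0,0]
    - [-0.9,0.87,0,0,0,0]
    - [-0.9,0.87,0,0,0,0]
    - [-0.9,0.87,0,0,0,0]
    - [-0.9,0.87,0,0,0,0]
    - [-0.9,0.87,0,0,0,0]
    - [-0.9,0.87,0,0,0,0]
    - [-0.9,0.87,0,0,0,0]
    - [-0.9,0.87,0,0,0,0]
    - [0,0,0,0,0,0]

```text
time: 3.22
ee_pos: [0.5486, 0.0729, 0.412]
eef_rot: [0.757, 0.654, -0.001, 0.001]
ft_force: [-0.5, 0.1, -0.2]
width: 0.0869
grip_force: 0.0
```

```bash
cat >> h.py <<'E'
def delta(p,s=None):
    "tool-frame shift in 40 mm units from the measured pose to world point p"
    s=s or read_state(); return R.from_quat(s['eef_rot']).inv().apply(np.array(p)-s['ee_pos'])/.04
np.set_printoptions(precision=4,suppress=True)
E
python3 - <<'E'
from h import *
s=read_state();print(s['time'],s['ee_pos'],R.from_quat(s['eef_rot']).as_matrix(),s['joint_positions'])
c=shot('wrist');save(c,'w0.png');P=cloud(c)
b=load('top');a=load('scene')
for n,Q in (('w',P),('t',cloud(b)),('s',cloud(a))):
    q=Q.reshape(-1,3); m=(abs(q[:,0]-.557)<.022)&(abs(q[:,1]-.14)<.022)&(q[:,2]>.246)&(q[:,2]<.262)
    q=q[m]; print(n,len(q),q.mean(0) if len(q) else 0, cv2.minEnclosingCircle((q[:,:2]*1000).astype(np.float32)) if len(q) else 0)
E
```

```text
3.225 [0.5486 0.0729 0.412 ] [[ 0.1449  0.9894 -0.0003]
 [ 0.9894 -0.1449 -0.0021]
 [-0.0021  0.     -1.    ]] [-0.8029  0.1497  0.6855  1.3603 -0.093   1.6652 -0.2771]
w 566 [0.5594 0.1437 0.2525] ((559.3817138671875, 143.49928283691406), 13.839520454406738)
t 69 [0.5592 0.1416 0.2518] ((559.119873046875, 142.06614685058594), 13.711701393127441)
s 88 [0.56   0.1406 0.2513] ((560.2935791015625, 141.34393310546875), 14.91075325012207)
```

View pics/w0.png

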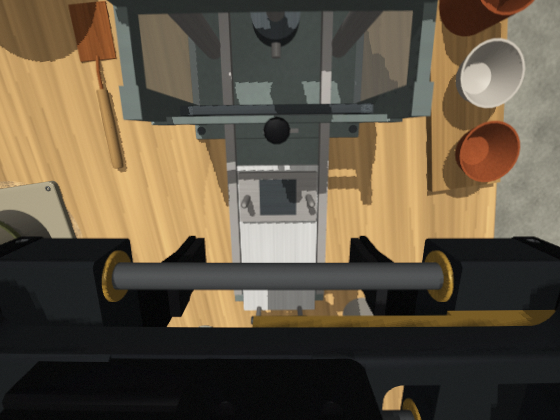

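The wrist view shows the knob at (277,130), the die at (278,195) with rods at (247,203) and (310,203), and clear space around the knob. I descend on the knob.

Request:
carry_out:
  moves:
    - [0.88,0,0,0,0,0]
    - [0.88,0.01,0,0,0,0]
    - [0,0,0.73,0,0,0]
    - [0,0,0.73,0,0,0]
    - [0,0,0.73,0,0,0]
    - [0,0,0.73,0,0,0]
    - [0,0,0.73,0,0,0]
    - [0,0,0.73,0,0,0]
    - [0,0,0,0,0,0]

```text
time: 4.4
ee_pos: [0.5558, 0.1479, 0.2355]
eef_rot: [0.754, 0.657, -0.002, -0.001]
ft_force: [0.0, 0.3, 0.6]
width: 0.0871
grip_force: 0.0
```

Run:
```python
from h import *
c=load('wrist');P=cloud(c)
print('cam',c['xyz'])
W=P[165:225,235:325];m=(abs(W[...,2]-.05)<.005)
q=W[m];print('die',len(q),cv2.minAreaRect((q[:,:2]*1000).astype(np.float32)),q[:,2].mean())
for nm,sl in (('rodL',(slice(185,225),slice(238,258))),('rodR',(slice(185,225),slice(300,322)))):
    q=P[sl].reshape(-1,3);q=q[(q[:,2]>.075)&(q[:,2]<.112)];print(nm,len(q),q.mean(0),q[:,2].max(), np.median(q,0))
# channel tops (275) and crosshead (300)
for lo,hi in ((.268,.282),(.293,.306)):
    q=P[:200,110:440].reshape(-1,3);q=q[(q[:,2]>lo)&(q[:,2]<hi)]
    print(lo,len(q),cv2.minAreaRect((q[:,:2]*1000).astype(np.float32)) if len(q) else 0)
s=read_state();print(s['ee_pos'],s['ft_force'],delta([.5594,.1427,.237]))
```

```text
cam [0.5593 0.1435 0.56  ]
die 3611 ((544.3579711914062, 28.10965347290039), (90.32476043701172, 140.02462768554688), 82.3200454711914) 0.050195280757291044
rodL 69 [0.491  0.0374 0.0967] 0.10682798819999284 [0.4912 0.0381 0.101 ]
rodR 66 [0.5982 0.0231 0.0972] 0.10684791723947357 [0.5981 0.0236 0.1013]
0.268 5824 ((567.3895263671875, 203.3619842529297), (96.05216979980469, 291.1558532714844), 82.32880401611328)
0.293 0 0
[0.5558 0.1479 0.2355] [0.0133 0.3349 0.5687] [-0.1163  0.1066 -0.0371]
```

Request:
carry_out:
  moves:
    - [-0.1,0.1,-0.04,0,0,0]
    - [0,0,0,0,0,0]

```text
time: 4.65
ee_pos: [0.5619, 0.1419, 0.2405]
eef_rot: [0.755, 0.656, 0.001, 0.0]
ft_force: [-0.1, -0.4, 0.7]
width: 0.0872
grip_force: 0.0
```

Request:
carry_out:
  moves:
    - [0,0,0,0,0,0]
    - [0,0,0,0,0,0]
    - [0,0,0,0,0,0]
    - [0,0,0,0,0,0]
    - [0,0,0,0,0,0]
    - [0,0,0,0,0,0]
  fingers: 0
  force: 50

```text
time: 5.4
ee_pos: [0.561, 0.1421, 0.2389]
eef_rot: [0.754, 0.656, -0.0, -0.0]
ft_force: [0.3, 1.0, -0.1]
width: 0.035
grip_force: 0.0
```

Request:
carry_out:
  moves:
    - [0,0,0,0,0,0]
    - [0,0,0,0,0,0]
    - [0,0,0,0,0,0]

```text
time: 5.78
ee_pos: [0.5606, 0.1423, 0.2389]
eef_rot: [0.754, 0.656, -0.0, -0.0]
ft_force: [-4.1, 0.4, 3.1]
width: 0.0269
grip_force: 50.0
```

Request:
carry_out:
  moves:
    - [0,0,-0.2,0,0,0]
    - [0,0,-0.25,0,0,0]
    - [0,0,-0.25,0,0,0]
    - [0,0,-0.25,0,0,0]
    - [0,0,-0.25,0,0,0]
    - [0,0,-0.25,0,0,0]
    - [0,0,-0.25,0,0,0]
    - [0,0,-0.25,0,0,0]
    - [0,0,-0.25,0,0,0]
    - [0,0,-0.18,0,0,0]
    - [0,0,0,0,0,0]
    - [0,0,0,0,0,0]
    - [0,0,0,0,0,0]

```text
time: 7.4
ee_pos: [0.5611, 0.1422, 0.334]
eef_rot: [0.754, 0.656, 0.0, 0.0]
ft_force: [-2.3, 1.4, -5.2]
width: 0.0269
grip_force: 50.1
```

Run:
```python
from h import *
s=read_state();print(s['ee_pos'],s['ft_force'],s['grip_force'],s['width'])
c=shot('scene');save(c,'s1.png',(230,40,420,180));P=cloud(c)
```

```text
[0.5611 0.1422 0.334 ] [-2.2935  1.3932 -5.1625] 50.085700107738376 0.026874462265991415
```

View pics/s1.png

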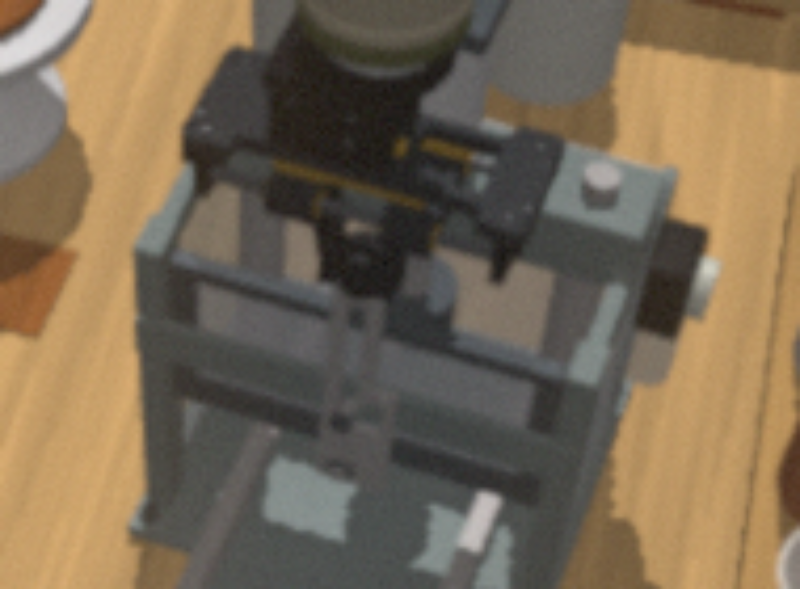

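The guard is up, with the stud at the foot of the slot at (345,415) and the notch to its right. Next I swing the bar about its pivot by 0.3 rad.

Request:
carry_out:
  moves:
    - [0,-0.161,0.003,-0.24,0,0]
    - [0,-0.161,0.003,-0.24,0,0]
    - [0,-0.161,0.003,-0.24,0,0]
    - [0,-0.161,0.003,-0.24,0,0]
    - [0,-0.161,0.003,-0.24,0,0]
    - [0,-0.161,0.003,-0.24,0,0]
    - [0,-0.161,0.003,-0.24,0,0]
    - [0,-0.161,0.003,-0.24,0,0]
    - [0,-0.161,0.003,-0.24,0,0]
    - [0,0,0,0,0,0]
    - [0,0,0,0,0,0]
    - [0,0,0,0,0,0]

```text
time: 8.95
ee_pos: [0.5048, 0.1498, 0.3254]
eef_rot: [0.746, 0.649, 0.098, 0.113]
ft_force: [-0.8, -0.4, -5.7]
width: 0.0271
grip_force: 50.1
```

```bash
cat >> h.py <<'E'
c_,s_=np.cos(np.deg2rad(82.32)),np.sin(np.deg2rad(82.32))
PR=np.array([[c_,-s_,0],[s_,c_,0],[0,0,1]])   # press axes in world
def report(ref=(.5606,.1423,.0)):
    s=read_state();M=PR.T@R.from_quat(s['eef_rot']).as_matrix()
    print('t',s['time'],'press shift',PR.T@(s['ee_pos']-ref)*1000,'tilt',np.arctan2(-M[1,2],-M[2,2]),'\n',M,'\nF',PR.T@s['ft_force'],s['grip_force'],s['width'])
E
python3 -c "
from h import *
report()"
```

```text
t 8.95 press shift [ -0.0289  56.3258 325.3739] tilt 0.3009842957885636 
 [[ 1.     -0.0051 -0.0017]
 [-0.0054 -0.955  -0.2965]
 [-0.0001  0.2965 -0.955 ]] 
F [-0.5474  0.7511 -5.6542] 50.11491718702018 0.02714346657213486
```

Request:
carry_out:
  moves:
    - [0,0.036,0.064,0.08,0,0]
    - [0,0.036,0.064,0.08,0,0]
    - [0,0.036,0.064,0.08,0,0]
    - [0,0.036,0.064,0.08,0,0]
    - [0,0.036,0.064,0.08,0,0]
    - [0,0.036,0.064,0.08,0,0]
    - [0,0,0,0,0,0]
    - [0,0,0,0,0,0]
    - [0,0,0,0,0,0]

```text
time: 10.07
ee_pos: [0.517, 0.1483, 0.3133]
eef_rot: [0.749, 0.652, 0.077, 0.088]
ft_force: [-3.2, -2.6, 1.1]
width: 0.027
grip_force: 50.1
```

```bash
python3 -c "
from h import *
report()"
```

```text
t 10.075 press shift [  0.0894  44.0114 313.278 ] tilt 0.2349425660823307 
 [[ 1.     -0.0047 -0.0007]
 [-0.0048 -0.9725 -0.2328]
 [ 0.0004  0.2328 -0.9725]] 
F [-2.9771  2.8275  1.1402] 50.12107985559851 0.027006890777064224
```

Request:
carry_out:
  moves:
    - [0,0,0.03,0,0,0]
    - [0,0,0,0,0,0]
    - [0,0,0,0,0,0]

```text
time: 10.45
ee_pos: [0.5173, 0.1483, 0.313]
eef_rot: [0.749, 0.652, 0.078, 0.088]
ft_force: [-7.0, -4.0, 8.4]
width: 0.0267
grip_force: 50.2
```

```bash
python3 -c "
from h import *
report()
c=shot('scene');save(c,'s2.png',(230,40,420,180))"
```

```text
t 10.45 press shift [  0.1234  43.6811 313.0115] tilt 0.2354356584132427 
 [[ 1.     -0.0049  0.0001]
 [-0.0048 -0.9724 -0.2333]
 [ 0.0012  0.2333 -0.9724]] 
F [-4.8759  6.4434  8.3889] 50.20802853628993 0.026729970483658834
```

View pics/s2.png

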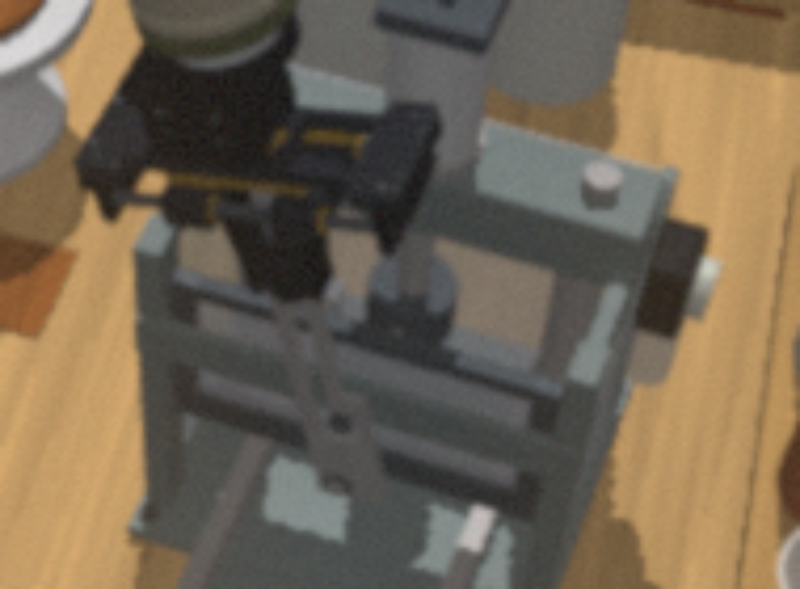

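The stud at (340,422) sits in the notch and carries the load: pushing down raises the force without movement. I release and back out.

Request:
carry_out:
  moves:
    - [0,0,0,0,0,0]
    - [0,0,0,0,0,0]
    - [0,0,0,0,0,0]
    - [0,0,0,0,0,0]
    - [0,0,0,0,0,0]
  fingers: 75

```text
time: 11.12
ee_pos: [0.5172, 0.1484, 0.3117]
eef_rot: [0.749, 0.652, 0.077, 0.088]
ft_force: [0.1, -0.0, 0.4]
width: 0.0689
grip_force: 0.0
```

Request:
carry_out:
  moves:
    - [0,0,-0.5,0,0,0]
    - [0,0,-0.8,0,0,0]
    - [0,0,-0.8,0,0,0]
    - [0,0,0,0,0,0]
    - [0,0,0,0,0,0]

```text
time: 11.75
ee_pos: [0.4977, 0.1509, 0.3928]
eef_rot: [0.749, 0.652, 0.077, 0.088]
ft_force: [-0.8, -0.2, -0.2]
width: 0.0754
grip_force: 0.0
```

Run:
```python
from h import *
report()
c=shot('wrist');P=cloud(c)
q=P.reshape(-1,3);p=(q-[.5606,.1423,0])@PR
m=(abs(p[:,0])<.025)&(abs(p[:,1]-.045)<.04)&(q[:,2]>.285)&(q[:,2]<.345); print('knob top',len(p[m]),p[m].mean(0) if m.any() else 0)
b=load('top');a=load('scene')
# plate outline by colour/height about shank, both cameras
for n,c in (('t',b),('s',a)):
    q=cloud(c).reshape(-1,3); d=np.hypot(q[:,0]-.457,q[:,1]+.363)
    m=(d<.09)&(q[:,2]>.007)&(q[:,2]<.018)
    x=q[m,:2]; u,w=np.linalg.eigh(np.cov(x.T)); ang=np.degrees(np.arctan2(w[1,1],w[0,1]))
    print(n,m.sum(),x.mean(0),ang,cv2.minAreaRect((x*1000).astype(np.float32)))
```

```text
t 11.75 press shift [  0.1473  63.4413 392.7631] tilt 0.23410041905106 
 [[ 1.     -0.0045 -0.0014]
 [-0.0047 -0.9727 -0.232 ]
 [-0.0003  0.232  -0.9727]] 
F [-0.3139  0.7648 -0.1934] 0.0 0.07537382420755288
knob top 1127 [0.004  0.0457 0.3229]
t 877 [ 0.4571 -0.363 ] -157.84273228396998 ((453.70294189453125, -351.137451171875), (143.5492401123047, 134.6298065185547), 17.441356658935547)
s 1812 [ 0.4584 -0.3653] -160.28684211776493 ((456.88726806640625, -347.156005859375), (153.94590759277344, 127.68026733398438), 18.441099166870117)
```

Request:
carry_out:
  moves:
    - [0,0,0,0.84,0,0]
    - [0,0,0,0.84,0,0]
    - [-0.5,0,0,0,0,-0.9]
    - [-0.5,0,0,0,0,-0.9]
    - [-0.5,0,0,0,0,-0.9]
    - [-0.5,0,0,0,0,-0.9]
    - [-0.9,-0.3,0,0,0,0]
    - [-0.9,-0.45,0,0,0,0]
    - [-0.9,-0.45,0,0,0,0]
    - [-0.9,-0.45,0,0,0,0]
    - [-0.9,-0.45,0.1,0,0,0]
    - [-0.9,-0.45,0.2,0,0,0]
    - [-0.9,-0.45,0.3,0,0,0]
    - [-0.9,-0.45,0.3,0,0,0]
    - [-0.9,-0.45,0.3,0,0,0]
    - [-0.9,-0.45,0.3,0,0,0]
    - [-0.9,-0.45,0.3,0,0,0]
    - [-0.9,-0.45,0.2,0,0,0]
    - [-0.5,-0.3,0,0,0,0]
    - [0,0,0,0,0,0]

```text
time: 14.3
ee_pos: [0.4534, -0.4314, 0.3121]
eef_rot: [0.569, 0.822, -0.001, -0.001]
ft_force: [0.9, 0.3, -0.1]
width: 0.0752
grip_force: 0.0
```

Run:
```python
from h import *
s=read_state();print(s['ee_pos'],R.from_quat(s['eef_rot']).as_matrix(),s['joint_positions'])
c=shot('wrist');save(c,'w1.png');P=cloud(c);print(c['xyz'])
q=P.reshape(-1,3);d=np.hypot(q[:,0]-.457,q[:,1]+.363)
m=(d<.095)&(q[:,2]>.008)&(q[:,2]<.017);x=q[m];print(m.sum(),x.mean(0),cv2.minAreaRect((x[:,:2]*1000).astype(np.float32)))
m=(d<.05)&(q[:,2]>.044)&(q[:,2]<.056);x=q[m];print(m.sum(),x.mean(0),cv2.minAreaRect((x[:,:2]*1000).astype(np.float32)))
```

```text
[ 0.4534 -0.4314  0.3121] [[-0.352   0.936  -0.0026]
 [ 0.936   0.352  -0.0002]
 [ 0.0007 -0.0025 -1.    ]] [-0.0393  0.4516  1.0415  1.3763 -0.3842  1.5298  1.3318]
[ 0.4293 -0.3647  0.4603]
5203 [ 0.4582 -0.3628  0.0121] ((459.0158996582031, -363.7435302734375), (140.46731567382812, 89.66168212890625), 20.622188568115234)
374 [ 0.4587 -0.3633  0.0499] ((459.0081481933594, -363.33905029296875), (25.35624885559082, 25.647668838500977), 20.941362380981445)
```

View pics/w1.png

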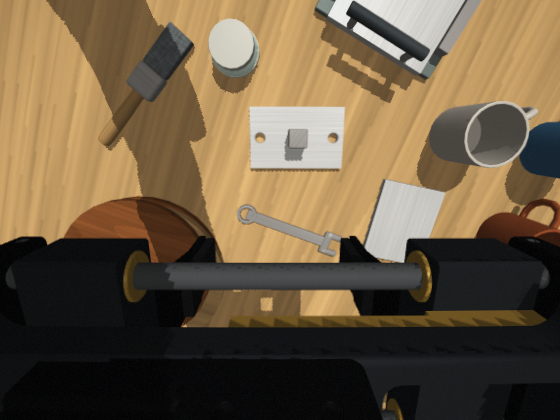

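The wrist view shows the plate at (297,138), aligned with the jaws, with holes at (261,138) and (333,138). There is clearance all round. I go above the plate, then down.

Request:
carry_out:
  moves:
    - [0.77,0.37,0.5,0,0,0]
    - [0.77,0.36,0.8,0,0,0]
    - [0,0,0.9,0,0,0]
    - [0,0,0.9,0,0,0]
    - [0,0,0.9,0,0,0]
    - [0,0,0.8,0,0,0]
    - [0,0,0.5,0,0,0]
    - [0,0,0,0,0,0]
    - [0,0,0,0,0,0]
  fingers: 60

```text
time: 15.48
ee_pos: [0.4611, -0.3618, 0.1026]
eef_rot: [0.567, 0.823, 0.0, 0.001]
ft_force: [-0.5, 0.0, 0.8]
width: 0.0604
grip_force: 0.0
```

```bash
python3 -c "
from h import *
s=read_state();print(s['ee_pos'],delta([.459,-.3635,.030]))"
```

```text
[ 0.4611 -0.3618  0.1026] [-0.0178 -0.066   1.8139]
```

Request:
carry_out:
  moves:
    - [-0.02,-0.06,0.6,0,0,0]
    - [0,0,0.6,0,0,0]
    - [0,0,0.4,0,0,0]
    - [0,0,0.21,0,0,0]
    - [0,0,0,0,0,0]
    - [0,0,0,0,0,0]

```text
time: 16.23
ee_pos: [0.4589, -0.3636, 0.0298]
eef_rot: [0.568, 0.823, 0.0, 0.001]
ft_force: [-0.2, 0.2, -0.3]
width: 0.0598
grip_force: 0.0
```

Request:
carry_out:
  moves:
    - [0,0,0,0,0,0]
    - [0,0,0,0,0,0]
    - [0,0,0,0,0,0]
    - [0,0,0,0,0,0]
    - [0,0,0,0,0,0]
    - [0,0,0,0,0,0]
  fingers: 0
  force: 45

```text
time: 16.98
ee_pos: [0.4582, -0.3634, 0.029]
eef_rot: [0.568, 0.823, -0.0, -0.0]
ft_force: [-2.5, -1.3, 1.6]
width: 0.0261
grip_force: 45.0
```

The plate is gripped at 26.1 mm. I lift it, turn it square to the press and move it in front of the die.

Request:
carry_out:
  moves:
    - [0,0,-0.3,0,0,0]
    - [0,0,-0.8,0,0,0]
    - [0,0,-0.8,0,0,0]
    - [0,0,-0.8,0,0,0]
    - [0,0,-0.8,0,0,0.6]
    - [0,0,-0.8,0,0,0.8]
    - [0,0,0,0,0,0.8]
    - [0,0,0,0,0,0.8]
    - [0,0,0,0,0,0.56]
    - [0.5,0.08,0,0,0,0]
    - [0.8,0.08,0,0,0,0]
    - [0.8,0.08,0,0,0,0]
    - [0.8,0.08,0,0,0,0]
    - [0.8,0.08,0,0,0,0]
    - [0.8,0.08,0,0,0,0]
    - [0.8,0.08,0,0,0,0]
    - [0.8,0.08,0,0,0,0]
    - [0.8,0.08,0,0,0,0]
    - [0.7,0.08,0,0,0,0]
    - [0.5,0,0,0,0,0]

```text
time: 19.48
ee_pos: [0.5333, -0.0448, 0.2012]
eef_rot: [0.752, 0.659, 0.0, -0.0]
ft_force: [-0.6, -0.1, -4.6]
width: 0.0256
grip_force: 45.0
```

Request:
carry_out:
  moves:
    - [0,0,0,0,0,0]
    - [0,0,0,0,0,0]
    - [0,0,0,0,0,0]

```text
time: 19.85
ee_pos: [0.533, -0.0475, 0.2011]
eef_rot: [0.753, 0.658, 0.0, -0.0]
ft_force: [-0.1, -0.8, -4.0]
width: 0.0258
grip_force: 45.0
```

Run:
```python
from h import *
report();s=read_state();print(s['ee_pos'],s['joint_positions'])
c=shot('wrist');save(c,'w2.png');P=cloud(c);print(c['xyz'])
D=np.array([.5444,.0283,0])
p=(P.reshape(-1,3)-D)@PR   # press-aligned about die estimate
m=(abs(p[:,0])<.08)&(abs(p[:,1])<.1)&(abs(p[:,2]-.05)<.005);print('die',m.sum(),p[m].min(0),p[m].max(0))
for y in (-.055,.055):
    for lo in (.09,.101,.104):
        m=(np.hypot(p[:,0],p[:,1]-y)<.02)&(p[:,2]>lo)&(p[:,2]<.112);print('rod',y,lo,m.sum(),p[m].mean(0) if m.any() else 0, (p[m].min(0)+p[m].max(0))/2 if m.any() else 0)
t=(P.reshape(-1,3)-s['ee_pos'])@R.from_quat(s['eef_rot']).as_matrix()
m=(abs(t[:,2]-.017)<.006)&(abs(t[:,0])<.07)&(abs(t[:,1])<.09);print('held plate top, tool frame',m.sum(),t[m].min(0) if m.any() else 0,t[m].max(0) if m.any() else 0)
```

```text
t 19.85 press shift [-191.776     1.9695  201.1287] tilt 6.542624287468124e-05 
 [[ 1.     -0.0009  0.0001]
 [-0.0009 -1.     -0.0001]
 [ 0.0001  0.0001 -1.    ]] 
F [-0.8335  0.0324 -4.0301] 44.994095927104354 0.025826906439554233
[ 0.533  -0.0475  0.2011] [-1.0368  0.3287  1.2514  1.7938 -0.3281  1.2575  0.1674]
[0.5429 0.023  0.3492]
die 12756 [-0.0451 -0.0695  0.0471] [0.0458 0.0708 0.055 ]
rod -0.055 0.09 184 [ 0.0001 -0.0527  0.1022] [ 0.     -0.0538  0.099 ]
rod -0.055 0.101 131 [ 0.0004 -0.0534  0.1041] [ 0.0002 -0.0537  0.1042]
rod -0.055 0.104 74 [ 0.0001 -0.0534  0.1054] [-0.0002 -0.0534  0.1056]
rod 0.055 0.09 198 [-0.0001  0.0544  0.1021] [-0.0001  0.0553  0.099 ]
rod 0.055 0.101 137 [-0.      0.055   0.1041] [0.0003 0.0555 0.1041]
rod 0.055 0.104 76 [0.0001 0.0555 0.1055] [0.0002 0.0555 0.1055]
held plate top, tool frame 15307 [-0.0451 -0.07    0.011 ] [0.0454 0.0707 0.023 ]
```

View pics/w2.png

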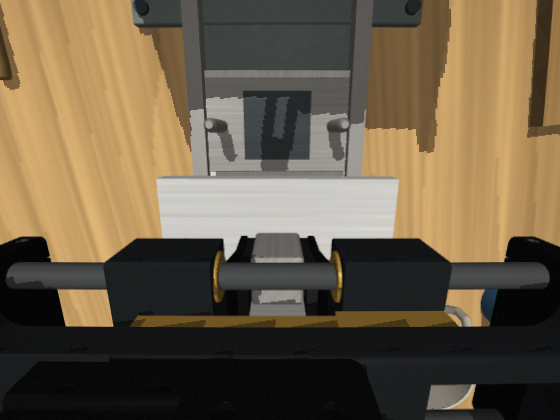

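The wrist view shows rods at (212,124) and (342,124) and the held plate square to them at about (278,205). I move above the rods.

Request:
carry_out:
  moves:
    - [0.5,0,0,0,0,0]
    - [0.6,0,0,0,0,0]
    - [0.5,0,0.3,0,0,0]
    - [0.31,0,0.6,0,0,0]
    - [0,0,0.4,0,0,0]
    - [0,0,0,0,0,0]
    - [0,0,0,0,0,0]
    - [0,0,0,0,0,0]
    - [0,0,0,0,0,0]

```text
time: 21.02
ee_pos: [0.5437, 0.0293, 0.1495]
eef_rot: [0.753, 0.658, 0.0, 0.0]
ft_force: [-0.4, -0.1, -4.9]
width: 0.0257
grip_force: 45.0
```

```bash
python3 -c "
from h import *
report();print(read_state()['ee_pos'],delta([.5434,.0284,.140]),read_state()['joint_positions'])"
```

```text
t 21.025 press shift [-114.2462    1.6291  149.5157] tilt 0.0007402198735163126 
 [[ 1.      0.0006  0.0007]
 [ 0.0006 -1.     -0.0007]
 [ 0.0007  0.0007 -1.    ]] 
F [-0.1875  0.399  -4.9224] 44.994138926267624 0.02569171421495727
[0.5437 0.0293 0.1495] [-0.0234 -0.0051  0.2379] [-1.0856  0.4164  1.1704  1.8307 -0.4167  1.1723  0.088 ]
```

Request:
carry_out:
  moves:
    - [-0.022,-0.004,0.1,0,0,0]
    - [0,0,0.1,0,0,0]
    - [0,0,0.1,0,0,0]
    - [0,0,0.1,0,0,0]
    - [0,0,0.1,0,0,0]
    - [0,0,0.05,0,0,0]
    - [0,0,0,0,0,0]
    - [0,0,0,0,0,0]

```text
time: 22.02
ee_pos: [0.5432, 0.0286, 0.1271]
eef_rot: [0.753, 0.658, 0.0, 0.0]
ft_force: [-0.5, 0.3, -4.9]
width: 0.0253
grip_force: 45.0
```

```bash
python3 -c "
from h import *
report();print(read_state()['ee_pos'],delta([.5434,.0284,.080]))"
```

```text
t 22.025 press shift [-115.0373    2.0055  127.1367] tilt 0.00015520768425525514 
 [[ 1.      0.0009  0.0001]
 [ 0.0009 -1.     -0.0002]
 [ 0.0001  0.0002 -1.    ]] 
F [ 0.2433  0.5439 -4.9426] 44.99406569637358 0.02530709726848286
[0.5432 0.0286 0.1271] [-0.0036  0.0043  1.1784]
```

The underside is at 98 mm, below the rod tops, with no extra force, so both holes are on the rods. I keep lowering.

Request:
carry_out:
  moves:
    - [0,0,0.1,0,0,0]
    - [0,0,0.1,0,0,0]
    - [0,0,0.1,0,0,0]
    - [0,0,0.1,0,0,0]
    - [0,0,0.1,0,0,0]
    - [0,0,0.1,0,0,0]
    - [0,0,0.1,0,0,0]
    - [0,0,0.1,0,0,0]
    - [0,0,0.1,0,0,0]
    - [0,0,0.1,0,0,0]
    - [0,0,0.05,0,0,0]
    - [0,0,0,0,0,0]
    - [0,0,0,0,0,0]

```text
time: 23.65
ee_pos: [0.5432, 0.0286, 0.0851]
eef_rot: [0.753, 0.658, 0.0, 0.0]
ft_force: [-0.3, -0.4, -4.7]
width: 0.0259
grip_force: 45.0
```

```bash
python3 -c "
from h import *
report();print(read_state()['ee_pos'])"
```

```text
t 23.65 press shift [-115.0485    2.0118   85.1256] tilt 0.00014061997211644808 
 [[ 1.      0.0008  0.0001]
 [ 0.0008 -1.     -0.0001]
 [ 0.0001  0.0001 -1.    ]] 
F [-0.4079  0.2411 -4.6617] 44.99405547045171 0.025893706950455845
[0.5432 0.0286 0.0851]
```

Request:
carry_out:
  moves:
    - [0,0,0.04,0,0,0]
    - [0,0,0.04,0,0,0]
    - [0,0,0.03,0,0,0]
    - [0,0,0.02,0,0,0]
    - [0,0,0.02,0,0,0]
    - [0,0,0,0,0,0]
    - [0,0,0,0,0,0]

```text
time: 24.52
ee_pos: [0.5432, 0.0286, 0.079]
eef_rot: [0.753, 0.658, 0.0, -0.0]
ft_force: [-0.4, -0.5, -3.7]
width: 0.0258
grip_force: 45.0
```

Request:
carry_out:
  moves:
    - [0,0,0.015,0,0,0]
    - [0,0,0.015,0,0,0]
    - [0,0,0,0,0,0]
    - [0,0,0,0,0,0]

```text
time: 25.02
ee_pos: [0.5432, 0.0286, 0.0789]
eef_rot: [0.753, 0.658, 0.0, -0.001]
ft_force: [-9.0, 1.4, 13.9]
width: 0.0255
grip_force: 45.0
```

It is seated: the force rises without motion. I open only to 42 mm so the fingers clear the rods.

Request:
carry_out:
  moves:
    - [0,0,-0.01,0,0,0]
    - [0,0,0,0,0,0]
    - [0,0,0,0,0,0]
  fingers: 42

```text
time: 25.4
ee_pos: [0.5433, 0.0286, 0.0783]
eef_rot: [0.753, 0.659, 0.0, 0.0]
ft_force: [0.1, -0.0, 0.4]
width: 0.0405
grip_force: 0.0
```

Request:
carry_out:
  moves:
    - [0,0,-0.3,0,0,0]
    - [0,0,-0.6,0,0,0]
    - [0,0,-0.8,0,0,0]
    - [0,0,-0.8,0,0,0]
    - [-0.8,0,-0.2,0,0,0]
    - [-0.9,0,0,0,0,0]
    - [-0.9,0,0,0,0,0]
    - [-0.6,0,0,0,0,0]
    - [0,0,0,0,0,0]
    - [0,0,0,0,0,0]

```text
time: 26.65
ee_pos: [0.5265, -0.0974, 0.1865]
eef_rot: [0.752, 0.659, 0.0, -0.0]
ft_force: [-0.8, 0.6, 0.5]
width: 0.042
grip_force: 0.0
```

Run:
```python
from h import *
report();s=read_state();print(s['ee_pos'],s['joint_positions'])
c=shot('wrist');save(c,'w3.png');P=cloud(c)
D=np.array([.5444,.0283,0]);p=(P.reshape(-1,3)-D)@PR
m=(abs(p[:,0])<.042)&(abs(p[:,1])<.066)&(abs(p[:,2]-.062)<.006);q=p[m];A=np.c_[q[:,:2],np.ones(len(q))];print('plate plane (slopes, z)',np.linalg.lstsq(A,q[:,2],rcond=None)[0],len(q))
for nm in ('top','scene','wrist'):
    c=load(nm);p=(cloud(c).reshape(-1,3)-D)@PR
    m=(abs(p[:,0]+.240)<.03)&(abs(p[:,1])<.07)&(p[:,2]>.068)&(p[:,2]<.084);print(nm,'handle',m.sum(),p[m].mean(0) if m.any() else 0)
```

```text
t 26.65 press shift [-242.1353    1.7912  186.4982] tilt 0.0002139968213095773 
 [[ 1.      0.0016  0.0006]
 [ 0.0016 -1.     -0.0002]
 [ 0.0006  0.0002 -1.    ]] 
F [0.5072 0.8554 0.5453] 0.0 0.04196881632134777
[ 0.5265 -0.0974  0.1865] [-0.919   0.3415  1.2256  1.8113 -0.3416  1.2296  0.2731]
plate plane (slopes, z) [ 0.     -0.001   0.0619] 13856
top handle 158 [-0.2384  0.0012  0.0768]
scene handle 277 [-0.2431 -0.0007  0.0772]
wrist handle 779 [-0.2327 -0.0001  0.0748]
```

View pics/w3.png

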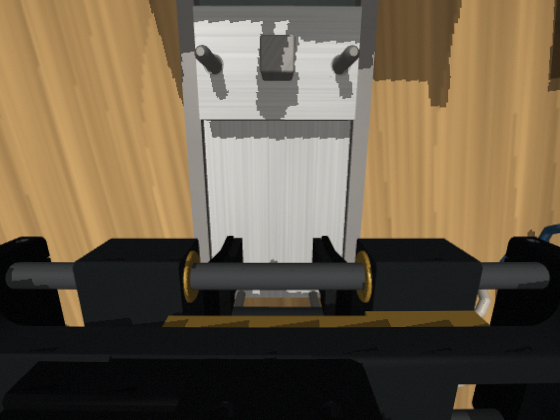

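The plate lies flat at z 0.062. The handle is 240 mm in front of the die. I move in front of the handle, close the fingers and lower.

Request:
carry_out:
  moves:
    - [-0.7,0,0,0,0,0]
    - [-0.9,0,0,0,0,0]
    - [-0.9,0,0,0,0,0]
    - [-0.9,0,0,0,0,0]
    - [-0.7,0,0,0,0,0]
    - [0,0,0.5,0,0,0]
    - [0,0,0.8,0,0,0]
    - [0,0,0.8,0,0,0]
    - [0,0,0.6,0,0,0]
    - [0,0,0.2,0,0,0]
    - [0,0,0,0,0,0]
    - [0,0,0,0,0,0]
  fingers: 0

```text
time: 28.2
ee_pos: [0.505, -0.2607, 0.071]
eef_rot: [0.752, 0.659, 0.0, 0.0]
ft_force: [-0.8, -0.4, -0.3]
width: 0.0003
grip_force: 0.0
```

```bash
python3 -c "
from h import *
report((.5444,.0283,0));print(read_state()['joint_positions'])"
```

```text
t 28.2 press shift [-291.7065    0.405    71.0112] tilt 0.0011567217886967885 
 [[ 1.      0.0014 -0.0001]
 [ 0.0014 -1.     -0.0012]
 [-0.0001  0.0012 -1.    ]] 
F [-0.4813  0.7671 -0.3093] 0.0 0.00029907142415566636
[-0.4019  0.56    1.0204  1.8356 -0.5468  1.0579  0.699 ]
```

Request:
carry_out:
  moves:
    - [0.25,0,0,0,0,0]
    - [0.25,0,0,0,0,0]
    - [0.15,0,0,0,0,0]
    - [0.15,0,0,0,0,0]
    - [0.2,0,0,0,0,0]
    - [0.3,0,0,0,0,0]
    - [0.4,0,0,0,0,0]
    - [0.4,0,0,0,0,0]
    - [0.4,0,0,0,0,0]
    - [0.4,0,0,0,0,0]
    - [0.4,0,0,0,0,0]
    - [0.4,0,0,0,0,0]
    - [0.4,0,0,0,0,0]
    - [0.4,0,0,0,0,0]
    - [0.4,0,0,0,0,0]
    - [0.4,0,0,0,0,0]
    - [0.3,0,0,0,0,0]
    - [0.25,0,0,0,0,0]
    - [0.15,0,0,0,0,0]
    - [0,0,0,0,0,0]

```text
time: 30.7
ee_pos: [0.5359, -0.0221, 0.07]
eef_rot: [0.752, 0.659, -0.0, -0.001]
ft_force: [-0.7, 0.0, 0.3]
width: 0.0007
grip_force: 0.0
```

```bash
python3 -c "
from h import *
report((.5444,.0283,0));print(read_state()['joint_positions'])"
```

```text
t 30.7 press shift [-51.0674   1.6815  69.9631] tilt -0.0011043685422659991 
 [[ 1.      0.0017  0.0007]
 [ 0.0017 -1.      0.0011]
 [ 0.0007 -0.0011 -1.    ]] 
F [-0.0787  0.7188  0.3068] 0.0 0.0006985673147555391
[-0.9092  0.5027  1.0679  1.9187 -0.5163  1.0286  0.2541]
```

Request:
carry_out:
  moves:
    - [0.12,0,0,0,0,0]
    - [0.15,0,0,0,0,0]
    - [0.15,0,0,0,0,0]
    - [0.15,0,0,0,0,0]
    - [0.12,0,0,0,0,0]
    - [0.1,0,0,0,0,0]
    - [0.1,0,0,0,0,0]

```text
time: 31.58
ee_pos: [0.5409, 0.0125, 0.0701]
eef_rot: [0.753, 0.658, -0.0, -0.0]
ft_force: [-2.6, -2.6, -1.3]
width: 0.0002
grip_force: 1.4
```

```bash
python3 -c "
from h import *
report((.5444,.0283,0))"
```

```text
t 31.575 press shift [-16.0969   1.3632  70.1401] tilt -0.0002095612247644543 
 [[ 1.      0.0008 -0.    ]
 [ 0.0008 -1.      0.0002]
 [-0.     -0.0002 -1.    ]] 
F [-2.9244  2.2301 -1.2794] 1.3523763231933117 0.00024011236685042515
```

Contact at about 3 N, the sliding friction. I continue gently to the stop.

Request:
carry_out:
  moves:
    - [0.06,0,0,0,0,0]
    - [0.06,0,0,0,0,0]
    - [0.06,0,0,0,0,0]
    - [0.05,0,0,0,0,0]
    - [0.04,0,0,0,0,0]
    - [0.03,0,0,0,0,0]
    - [0,0,0,0,0,0]

```text
time: 32.45
ee_pos: [0.5423, 0.0226, 0.0702]
eef_rot: [0.753, 0.658, -0.001, 0.001]
ft_force: [-2.3, -7.1, -1.3]
width: 0.0006
grip_force: 3.9
```

```bash
python3 -c "
from h import *
report((.5444,.0283,0))"
```

```text
t 32.45 press shift [-5.903   1.3091 70.2035] tilt -8.450669922690573e-06 
 [[ 1.     -0.0004 -0.0019]
 [-0.0004 -1.      0.    ]
 [-0.0019 -0.     -1.    ]] 
F [-7.3034  1.3224 -1.2713] 3.8926588743925095 0.0006199082634957783
```

Request:
carry_out:
  moves:
    - [0.03,0,0,0,0,0]
    - [0.03,0,0,0,0,0]
    - [0,0,0,0,0,0]

```text
time: 32.83
ee_pos: [0.5423, 0.0228, 0.0702]
eef_rot: [0.754, 0.657, -0.002, 0.001]
ft_force: [-4.4, -14.6, -0.4]
width: 0.0004
grip_force: 7.3
```

```bash
python3 -c "
from h import *
report((.5444,.0283,0))"
```

```text
t 32.825 press shift [-5.7252  1.3094 70.2277] tilt 0.00011896020583501953 
 [[ 1.     -0.0023 -0.0043]
 [-0.0023 -1.     -0.0001]
 [-0.0043  0.0001 -1.    ]] 
F [-15.0685   2.4157  -0.4174] 7.285695299506187 0.00035128631371149534
```

The force has risen to 15 N without motion, so the shuttle is home. I back away and check.

Request:
carry_out:
  moves:
    - [-0.2,0,0,0,0,0]
    - [-0.5,0,0,0,0,0]
    - [-0.9,0,0,0,0,0]
    - [-0.9,0,0,0,0,0]
    - [-0.5,0,-0.6,0,0,0]
    - [0,0,-0.9,0,0,0]
    - [0,0,-0.9,0,0,0]
    - [0,0,-0.9,0,0,0]
    - [0,0,-0.5,0,0,0]
    - [0,0,0,0,0,0]
    - [0,0,0,0,0,0]
    - [0,0,0,0,0,0]

```text
time: 34.33
ee_pos: [0.5264, -0.0923, 0.2212]
eef_rot: [0.753, 0.659, -0.001, -0.0]
ft_force: [-0.3, -0.6, -0.1]
width: 0.0002
grip_force: 0.0
```

Run:
```python
from h import *
c=shot('scene');save(c,'s3.png',(200,40,420,210))
q=(cloud(shot('wrist')).reshape(-1,3)-[.5606,.1423,0])@PR
m=(abs(q[:,0])<.025)&(abs(q[:,1]-.045)<.04)&(q[:,2]>.285)&(q[:,2]<.345);print('knob top',m.sum(),q[m].mean(0) if m.any() else 0)
m=(abs(q[:,0]+.103)<.03)&(abs(q[:,1])<.06)&(q[:,2]>.07)&(q[:,2]<.085);print('handle (want -.103)',m.sum(),q[m].mean(0) if m.any() else 0)
```

```text
knob top 0 0
handle (want -.103) 2188 [-0.1031  0.0018  0.0779]
```

View pics/s3.png

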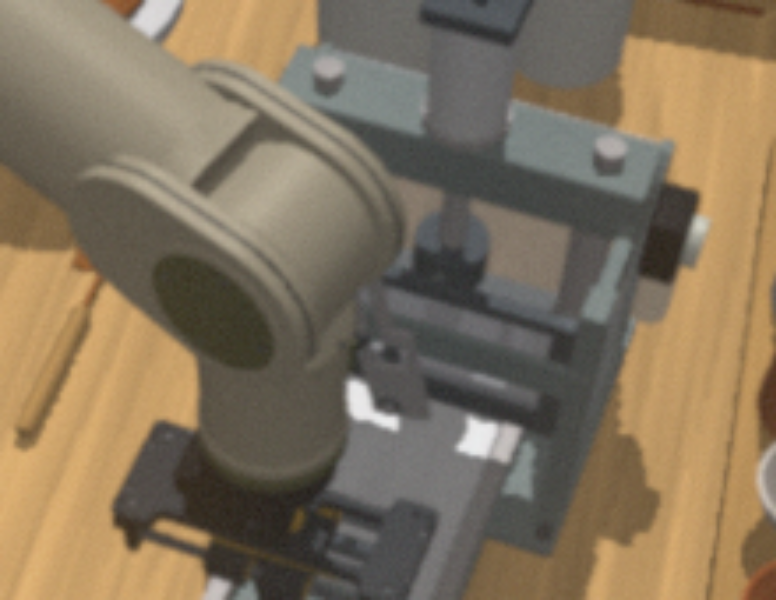

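The handle is 103 mm in front of the bar, as it should be when home. The stay bar is still hooked on the stud at (388,352), the guard is up and the robot is touching nothing. I hand the job in.

```bash
python3 -c "
from h import *
print(r.close_job())"
```

```text
the job is handed in; nothing more can be done
None
```

I handed the job in at about 34 s: the guard is hooked up on the stud, the drilled plate lies flat on the lower die, and the shuttle is fully home under the ram; no verdict came back.

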